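Uncap a reject perfume flask and hold the cullet bin's sprung lid

ROBOT

A 6-joint arm with a two-finger parallel gripper is mounted at the origin on the work surface. World frame = base frame: x ahead of the robot, y to its left, z up, the work surface at z = 0. Lengths are in m, angles in rad, forces in N, time in s.
With the tool pointing down it reaches from about 0.225 to 0.875 m from the base axis. Payload 3.4 kg.
Tool frame: the origin (TCP) lies between the finger pads, 19 mm behind the fingertips; this is the grasp point; z points along the fingers, y is the line along which they close (so a half turn about z gives the same grasp; the last joint's range is limited). The gripper opens to 85 mm and grips with 20 to 120 N. Pads are 22 mm wide; open, the fingers measure 114 mm over their backs; the gripper's body (76 mm by 85 mm) begins 54 mm behind the grasp point. The pads swing forward as they close: fully open they stand 13 mm farther back than shut.
Start: joints at [1.174, 0.276, 1.505, -0, 1.361, -0.121], TCP at [0.157, 0.553, 0.25] pointing down, gripper open.
Joint ranges: [-2.89, 2.89], [-0.75, 2.08], [0.22, 2.7], [-1.18, 4.32], [0.11, 2.71], [-2.7, 2.7]. Speed limits (rad/s): [2.57, 2.57, 3.14, 3.14, 3.14, 3.14].

INTERFACE

Orientations are given as [roll, pitch, yaw] about the fixed x, y, z axes, in that order (R = Rz(yaw) Ry(pitch) Rx(roll)).
In Python, from bench import r gives the robot as it stands.
- The arm moves only by the tool send_path, called after "Call:" in YAML: its name, and indented under it one key for each argument. Schema: {"type":"object","properties":{"deltas":{"type":"object","properties":{"rows":{"type":"array","items":{"type":"array","items":{"type":"number"},"minItems":7,"maxItems":7},"minItems":1,"maxItems":12}},"additionalProperties":false,"required":["rows"]},"only":{"type":"string"},"quiet":{"type":"boolean"},"lines":{"type":"string"}},"required":["deltas"],"additionalProperties":false}. deltas is an object whose key "rows" holds a list of rows, 1 to 12 of them, each of 7 numbers: dx, dy, dz in shares of the most that a row can go, 1 being 62.5 mm, then a rotation vector rx, ry, rz in fractions of the full range, 1 being 4 rad, then the finger opening in m; each row shifts and turns the commanded pose from where the row before left it, along the tool's axes as they then stand; what a row does not reach is not made up. A row lasts 1/8 s, in which the tool goes at most 0.0625 m and 0.188 rad, less where a joint would pass 70% of its speed; a pose out of reach is approached as far as the arm can. The fingers move at their own pace and stop on an object; the grip force is fixed at half the most. Time passes only in rows, so rows that do not move let the fingers close. The tool returns the time, the measured TCP pose, the force, the opening and the grip force at its end. only (a regular expression) keeps the lines of the reply that match it, lines (a string "A,B") keeps lines A to B, and quiet returns only ok. A shift or turn number past 1, either way, is cut back to 1. Input that does not fit is refused with a message, and nothing moves.
- r.sense(): the state, without advancing time (a new reading comes with each control period).
- r.capture(name): name is "side" or "top" or "wrist"; returns a dict with "frame" (480x640x3 uint8, red, green, blue), "camera_matrix" (3x3 intrinsics, pixels), "extrinsics" (4x4, takes a point from world to camera coordinates). Camera axes: x right, y down, z forward; pixel columns grow to the right and rows downward; lengths in m; the calibration is good to about 2 mm. A picture is of the moment at which its call begins. There is no depth.
- r.close_job(): hands the job in; it is judged then, once.
The state is a dict: "time_s": time; "qpos": joint angles; "joint_vel": joint speeds; "effort": joint torques, N m; "ee_pos": TCP position; "tcp_rot": TCP orientation; "wrist_force": force on the tool from outside, world axes, zero at the start; "torque": the same for the moment, N m; "width": finger opening in m; "gripper_force": force on a finger pad.
Only numpy, scipy, OpenCV 4.12 (cv2) and the standard library are available. Lean on these libraries where they do the work, as an engineer would, in place of code of your own. Each camera call takes 0.05 s, during which the arm holds its last target. There are 200 camera calls.

TASK

This amber perfume flask is a reject: lift its loose brass cap off without knocking the flask over and set the cap, open end down and without dropping it, fully into the free seat of the white cap holder, and let it go. Then take the blue lid of the cullet bin by its bar, keep it under control all the way (never let it fly open or slam), raise it clearly past its balance point, ease it back and finish still holding it with the gripper, motionless a few degrees below the balance point (no more than about ten), so that it would drop shut by itself if released while I throw the flask in. Leave the green flask and the black cap in the holder where they are.

Things in the scene. Friction and masses are not known exactly. Their poses are not given: they have to be found in the camera images.
- cap: Brass round cap, 30 mm diameter, 45 mm tall, 40 g, bore 19 mm and 25 mm deep from below. Origin: centre of its lower rim, z up. Sits loosely on the amber flask (no thread), rim 83 mm above the table; the nozzle reaches 18 mm into it: lift straight up over 20 mm. Grip it high (TCP about 34 mm above the rim) so that the fingertips clear the holder.
- flask: Amber perfume flask (reject), loose, about 0.25 kg, block 30 mm (its x) by 50 mm (its y) by 75 mm tall, with a steel collar of 24 mm diameter up to 83 mm and a nozzle of 13 mm diameter up to 101 mm. Origin: centre of its underside, z up. It carries the cap at the start and stays standing where it is.
- spare_flask: Green perfume flask of the same shape and size without a cap; a bystander. Origin: centre of its underside. The two flasks may swap places.
- black_cap: Black cap of the same size as the brass one, already in the other seat of the holder; a bystander. Origin: centre of its lower rim.
- holder: White cap holder, a block fixed to the table, 60 mm (its x) by 130 mm (its y) by 24 mm tall, with two round blind seats 37 mm in diameter and 12 mm deep, 72 mm apart along its y. Origin: centre of its underside.
- holder_hole0 (a point): Centre of the mouth of the free seat, on the holder's top face 24 mm above the table, at +36 mm along the holder's y. A seated cap's lower rim is 12 mm below this point and 33 mm of the cap stands out above the holder. Axes as the holder's.
- bin: Grey open steel cullet bin fixed to the table, 165 mm (its x) by 220 mm (its y) by 100 mm tall. Origin: centre of its underside; its -x side faces roughly to the robot. Beside the lid, left and right, stands a fixed curved strip of 120 mm radius about the hinge: green where the lid is just below its balance point, red from there up, white below.
- hood (a joint): Bin lid, blue plate 165 x 220 x 6 mm, 0.8 kg, hinged at the bin's far (+x) top edge about its y axis. Rad: 0 closed and level, grows as the front edge rises, stop at 1.40. Below its balance point at 1.00 (57 degrees) it falls shut, above it the spring throws it open; it stays by itself only within 0.02 of it. At the bar: about 1.2 N to lift at first, up to 1 N to hold back beyond balance.
- hood_handle (a point): Middle of the lid's handle: round steel bar, 12 mm diameter, 110 mm long along the bin's y, centre 50 mm in front of the lid's front edge, on two arms at its ends (44 mm gap for a finger). 105 mm above the table when closed. The bar can turn between the fingers, so the gripper can keep pointing down along the arc. Axes turn with the lid (at 0 as the bin's).
- hood_hinge (a point): Middle of the lid's hinge line, 100 mm above the table at the bin's far edge (+82.5 mm along the bin's x). With the lid level, the handle's centre lies 215 mm in front of it (bin's -x) and 5 mm above it.

How it is judged:
On the way, in this order (a step that is already met when the one before it is completed fails the run):
1. the brass cap sits fully and upright in the free seat, let go (horizontal distance between cap and holder_hole0 below 0.006 m and z of cap in the frame of holder_hole0 below -0.008 m and angle between cap's own z axis and vertical below 0.12 rad and contact force between cap and the fingers below 0.05 N and linear speed of cap below 0.03 m/s), for 0.2 s.
2. the lid has been raised past its balance point (above 1.07 rad), the gripper on it (value of joint hood above 1.07 rad and contact force between hood and the fingers above 0.1 N), for 0.1 s.
At the end, for the whole second after the job is handed in: The brass cap is upright in the free seat (centre within 6 mm, rim at least 8 mm below the seat's mouth); the lid is at rest between 0.80 and 0.975 rad, just below its balance point at 1.00, carried by the gripper's fingers (contact over 0.1 N) and by nothing else; both flasks stand (horizontal distance between cap and holder_hole0 below 0.006 m and z of cap in the frame of holder_hole0 below -0.008 m and angle between cap's own z axis and vertical below 0.12 rad and value of joint hood between 0.8 and 0.975 rad and velocity of joint hood between -0.05 and 0.05 rad/s and contact force between hood and the fingers above 0.1 N and angle between each of flask, spare_flask's own z axis and vertical below 0.1 rad and contact force between hood and flask below 0.05 N and contact force between hood and spare_flask below 0.05 N and contact force between hood and cap below 0.05 N and contact force between hood and black_cap below 0.05 N); the arm keeps its last pose, push and grip.
It fails at once if the amber flask is pushed more than 30 mm away or knocked over (distance of flask from where it was at the start of the episode above 0.03 m or angle between flask's own z axis and vertical above 0.35 rad).
It fails at once if the green flask is pushed more than 30 mm away or knocked over (distance of spare_flask from where it was at the start of the episode above 0.03 m or angle between spare_flask's own z axis and vertical above 0.35 rad).
It fails at once if the black cap is pushed more than 15 mm away or knocked over (distance of black_cap from where it was at the start of the episode above 0.015 m or angle between black_cap's own z axis and vertical above 0.35 rad).
It fails at once if the lid flies open or slams (faster than 2 rad/s) (velocity of joint hood above 2 rad/s or velocity of joint hood below -2 rad/s).
It fails at once if the cap is dropped (falls faster than 0.5 m/s out of the fingers) (linear speed of cap above 0.5 m/s and contact force between cap and the fingers below 0.01 N).
It also fails if it takes over 53 s, if anything falls off the work surface, if the arm or the gripper's body presses on something with over 40 N, if the wrist force passes 120 N, or if a joint passes its speed limit or range.

## Working session

There is one attempt and no reset: what is moved stays moved. The work goes in short steps, Python scripts to look and compute and a tool call to move; the robot and the scene stay as the last step left them, time stands still between calls to the robot, and variables do not carry over. Pictures are saved under pics/ and viewed, at most 13 in all, crops included, and the job is handed in when it is done.

```bash
ls; mkdir -p pics; python3 - <<'E'
from bench import r
import cv2
s=r.sense();print(s)
for n in("top","side"):
    c=r.capture(n);cv2.imwrite(f"pics/{n}0.png",c["frame"][:,:,::-1]);print(c["camera_matrix"].tolist(),c["extrinsics"].round(4).tolist())
E
```

```text
bench.py
pics
{'time_s': 0.0, 'qpos': array([ 1.17401247e+00,  2.76609199e-01,  1.50615284e+00,  2.45571279e-06,
        1.36071230e+00, -1.20998396e-01]), 'joint_vel': array([ 5.84133251e-05, -1.65642138e-03,  7.25478694e-04,  1.99226637e-03,
       -1.62087032e-04,  7.85840164e-04]), 'effort': array([-1.17830219e-03, -4.16760778e+01, -2.45804483e+01, -2.29290999e-04,
        1.08845255e-02,  1.40155740e-05]), 'ee_pos': array([0.15638029, 0.55279979, 0.24912374]), 'tcp_rot': array([-3.13972502e+00, -2.29508712e-04,  2.86580646e+00]), 'wrist_force': array([-0.49605163,  0.42605953,  0.12054009]), 'torque': array([-0.023674  ,  0.07365383,  0.00538547]), 'gripper_force': 0.0, 'width': 0.08551288890182496}
[[574.4382729559021, 0.0, 318.623782626692], [0.0, 574.4382729559021, 246.08660565797382], [0.0, 0.0, 1.0]] [[-0.0257, -0.9997, 0.0021, 0.0506], [-0.9772, 0.0246, -0.2107, 0.6], [0.2106, -0.0075, -0.9775, 1.0621], [0.0, 0.0, 0.0, 1.0]]
[[480.25850325062703, 0.0, 325.5151705654694], [0.0, 480.25850325062703, 239.4331874645919], [0.0, 0.0, 1.0]] [[-0.7113, -0.7029, -0.004, 0.4314], [-0.5394, 0.5495, -0.638, 0.3469], [0.4507, -0.4516, -0.77, 0.6244], [0.0, 0.0, 0.0, 1.0]]
```

View pics/top0.png

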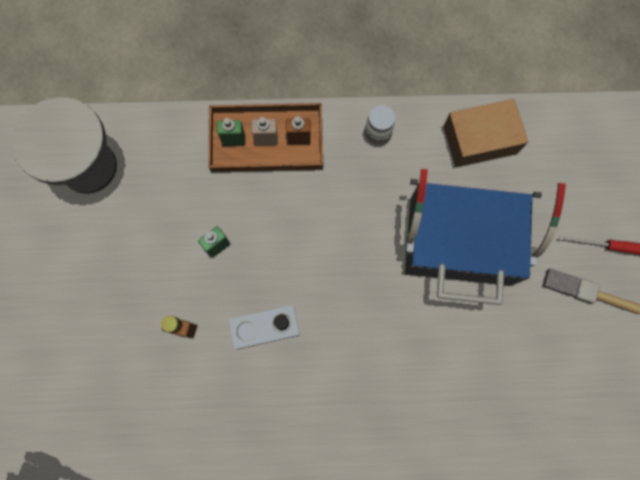

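View pics/side0.png

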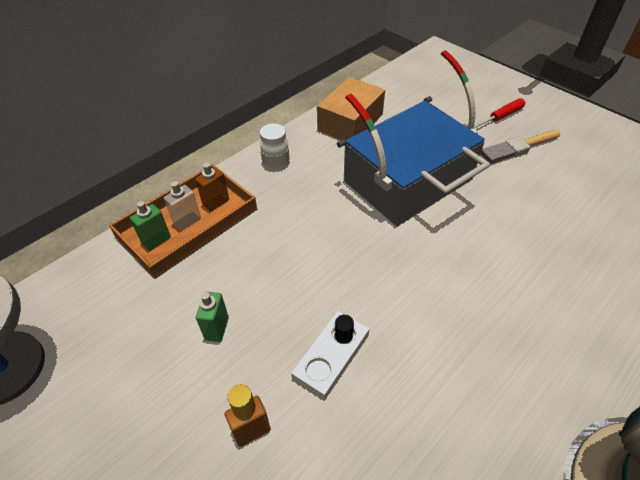

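Top view: capped amber flask at (171,324), holder with free seat at (246,330) and black cap at (281,322), green flask at (212,240), lid centre about (472,230), bar from (440,296) to (499,300). The side view agrees with this. Next I measure by masks.

```bash
cat > h.py <<'E'
import numpy as np,cv2
from bench import r
def cap(n):
    c=r.capture(n);return cv2.cvtColor(c["frame"],cv2.COLOR_RGB2HSV),c["camera_matrix"],np.array(c["extrinsics"])
def ray(K,E,px):
    px=np.atleast_2d(px).astype(float);R,t=E[:3,:3],E[:3,3]
    d=np.c_[px,np.ones(len(px))]@np.linalg.inv(K).T@R
    return -R.T@t,d
def plane(K,E,px,z):
    o,d=ray(K,E,px);return o+d*((z-o[2])/d[:,2])[:,None]
def blob(hsv,lo,hi,box):
    m=cv2.inRange(hsv,lo,hi);k=np.zeros_like(m);x0,y0,x1,y1=box;k[y0:y1,x0:x1]=m[y0:y1,x0:x1]
    c=cv2.findContours(k,cv2.RETR_EXTERNAL,cv2.CHAIN_APPROX_NONE)[0]
    return max(c,key=cv2.contourArea)[:,0]
def cen(c):
    m=cv2.moments(c);return np.array([m['m10'],m['m01']])/m['m00']
def tri(v1,v2):
    A=[];b=[]
    for K,E,p in(v1,v2):
        o,d=ray(K,E,p);d=d[0]/np.linalg.norm(d);P=np.eye(3)-np.outer(d,d);A.append(P);b.append(P@o)
    A=np.vstack(A);b=np.hstack(b);x,res,_,_=np.linalg.lstsq(A,b,rcond=None);return x,res**.5
def rect(K,E,c,z):
    w=plane(K,E,c,z)[:,:2]
    (x,y),s,a=cv2.minAreaRect((w*1000).astype(np.float32));return x/1000,y/1000,s,a
E
python3 - <<'E'
from h import *
T=cap("top");S=cap("side")
Y=((18,120,60),(35,255,255))
ct=blob(T[0],*Y,(140,290,210,350));cs=blob(S[0],*Y,(215,375,265,425))
print("cap mid",tri((T[1],T[2],cen(ct)),(S[1],S[2],cen(cs))),cv2.boundingRect(ct),cv2.boundingRect(cs))
print("flask px",[T[0][330,187],S[0][425,250]])
O=((3,120,20),(17,255,255))
a=blob(T[0],*O,(140,290,210,350));print("flask side",cv2.boundingRect(a))
K=((0,0,0),(180,255,60))
bt=blob(T[0],*K,(268,308,296,336));bs=blob(S[0],*K,(325,308,362,345))
print("black",tri((T[1],T[2],cen(bt)),(S[1],S[2],cen(bs))),cv2.boundingRect(bt),cv2.boundingRect(bs))
W=((90,0,150),(130,60,255))
for V,b in((T,(220,295,310,355)),(S,(280,300,380,405))):
    print("hsv",V[0][(b[1]+b[3])//2,b[0]+15],V[0][b[1],b[0]])
    w=blob(V[0],*W,b);print("holder",rect(V[1],V[2],w,.024),cv2.boundingRect(w))
B=((105,150,40),(125,255,255))
for V,b in((T,(400,170,560,290)),(S,(330,90,500,200))):
    w=blob(V[0],*B,b);print("lid",rect(V[1],V[2],w,.103),cv2.boundingRect(w))
print("bar",plane(T[1],T[2],[[440,296],[470,298],[499,300]],.105))
G=((60,100,30),(85,255,255))
print("green",rect(T[1],T[2],blob(T[0],*G,(190,220,240,265)),.075))
im=cv2.cvtColor(T[0],cv2.COLOR_HSV2BGR)
i1=cv2.resize(im[290:360,150:310],None,fx=5,fy=5,interpolation=cv2.INTER_CUBIC);cv2.imwrite("pics/c1.png",i1)
E
```

```text
cap mid (array([0.4455718, 0.3128785, 0.1287493]), array([0.00398672])) (163, 321, 6, 10) (228, 384, 25, 36)
flask px [array([ 13, 143,  93], dtype=uint8), array([ 12, 178,  53], dtype=uint8)]
flask side (175, 321, 20, 15)
black (array([0.45649593, 0.11195542, 0.0351148 ]), array([0.00087758])) (275, 315, 13, 15) (335, 315, 19, 28)
hsv [104  17 168] [ 23  22 152]
holder (0.45074725341796873, 0.14767440795898437, (58.18719482421875, 129.17874145507812), 11.244065284729004) (230, 306, 69, 43)
hsv [ 18  35 194] [ 17  34 208]
holder (0.4486330261230469, 0.1474434814453125, (59.604915618896484, 128.63975524902344), 11.221820831298828) (292, 312, 77, 82)
lid (0.61777880859375, -0.2580587158203125, (212.37596130371094, 157.69322204589844), 81.99821472167969) (414, 186, 116, 90)
lid (0.6175555419921875, -0.2609569091796875, (221.42095947265625, 165.59007263183594), 82.1737060546875) (375, 100, 109, 88)
bar [[ 0.49193198 -0.1867545   0.105     ]
 [ 0.48680695 -0.24205602  0.105     ]
 [ 0.4817354  -0.29543702  0.105     ]]
green (0.5941231689453125, 0.24203211975097655, (0.0, 0.0), 0.0)
```

View pics/c1.png

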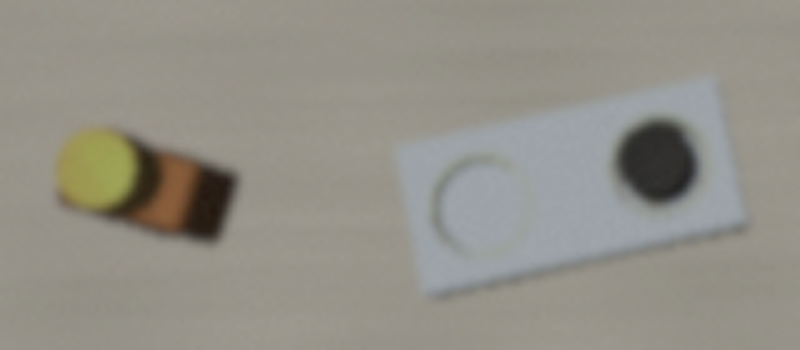

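The crop shows the brass cap top at about (169,324), the free seat ring at about (246,331), and the black cap at about (282,322). The holder centre is (0.4495, 0.1476), so the seat should be at (0.4425, 0.183). The black cap position confirms this pose.

```bash
cat >> h.py <<'E'
from scipy.spatial.transform import Rotation as Ro
def delta(p,yaw=None):
    s=r.sense();R=Ro.from_euler('xyz',s['tcp_rot']);d=R.inv().apply(np.array(p)-s['ee_pos'])
    print("tool delta",d.round(4),"t",s['time_s'])
    if yaw is not None: print("rotvec",(R.inv()*Ro.from_euler('xyz',[np.pi,0,yaw])).as_rotvec().round(3))
E
python3 - <<'E'
from h import *
T=cap("top");S=cap("side")
Y=((18,90,40),(45,255,255))
ct=blob(T[0],*Y,(150,305,182,345));cs=blob(S[0],*Y,(215,375,265,425))
print(cv2.boundingRect(ct),cv2.boundingRect(cs),T[0][324,169],S[0][405,243])
c=cv2.fitEllipse(ct);print(c,"top disc on z=.128:",plane(T[1],T[2],c[0],.128))
print("cap mid tri",tri((T[1],T[2],cen(ct)),(S[1],S[2],cen(cs))))
print("seat",plane(T[1],T[2],[246.0,330.8],.024))
m=blob(S[0],(18,150,140),(45,255,255),(215,375,265,425));e=cv2.fitEllipse(m);print("side top?",e,plane(S[1],S[2],e[0],.128))
p=plane(T[1],T[2],c[0],.128)[0];p[2]=.128+.08
delta(p,1.766)
E
```

```text
(162, 316, 19, 17) (228, 384, 27, 36) [ 31 117 159] [ 23 189 182]
((170.54185485839844, 323.9427795410156), (15.43221664428711, 18.56366539001465), 99.43338775634766) top disc on z=.128: [[0.45119964 0.30485659 0.128     ]]
cap mid tri (array([0.4517749 , 0.30874202, 0.1092028 ]), array([0.00177708]))
seat [[0.44274706 0.18229508 0.024     ]]
side top? ((239.02842712402344, 395.48779296875), (20.484651565551758, 23.141565322875977), 51.84294128417969) [[0.45048499 0.30823175 0.128     ]]
tool delta [-0.3512 -0.1587  0.0418] t 0.3
rotvec [-1.0e-03  0.0e+00  1.1e+00]
```

Careful with the scale: shifts go in shares of 62.5 mm and turns go in shares of 4 rad. That gives: -0.0438 m is -0.7008, -0.0195 m is -0.312.

Call:
send_path:
  deltas: {"rows": [[-0.7008,-0.312,0,0,0,0,0.07],[-0.7008,-0.312,0,0,0,0,0.07],[-0.7008,-0.312,0,0,0,0,0.07],[-0.7008,-0.312,0,0,0,0,0.07],[-0.7008,-0.312,0,0,0,0,0.07],[-0.7008,-0.312,0,0,0,0,0.07],[-0.7008,-0.312,0,0,0,0,0.07],[-0.7008,-0.312,0,0,0,0,0.07]]}

```text
time_s: 1.3
ee_pos: [0.4524, 0.3067, 0.2501]
tcp_rot: [3.141, 0.0, 2.866]
wrist_force: [-0.6, -0.1, 0.3]
width: 0.0698
gripper_force: 0.0
```

Call:
send_path:
  deltas: {"rows": [[0,0,0.096,0,0,0.045,0.07],[0,0,0.096,0,0,0.045,0.07],[0,0,0.096,0,0,0.045,0.07],[0,0,0.096,0,0,0.045,0.07],[0,0,0.096,0,0,0.045,0.07],[0,0,0.096,0,0,0.045,0.07],[0,0,0,0,0,0.005,0.07],[0,0,0,0,0,0,0.07]]}

```text
time_s: 2.3
ee_pos: [0.4514, 0.3078, 0.2142]
tcp_rot: [3.141, -0.0, 1.768]
wrist_force: [-0.1, 1.0, 0.3]
width: 0.07
gripper_force: 0.0
```

```bash
python3 - <<'E'
from h import *
delta([.4513,.308,.117],1.766)
c=r.capture("wrist");cv2.imwrite("pics/w1.png",c["frame"][:,:,::-1])
h=cv2.cvtColor(c["frame"],cv2.COLOR_RGB2HSV);K,E=c["camera_matrix"],np.array(c["extrinsics"])
for p in([.4513,.308,.128],[.4513,.308,.083]):
    q=K@(E[:3,:3]@p+E[:3,3]);print(q[:2]/q[2])
b=blob(h,(18,90,40),(45,255,255),(0,0,640,480));e=cv2.fitEllipse(b);print(e,plane(K,E,e[0],.128),cv2.boundingRect(b))
E
```

```text
tool delta [ 0.0002 -0.0001  0.0972] t 2.3
rotvec [ 0.    -0.     0.002]
[318.4498944  257.12521153]
[318.36031238 235.70466407]
((319.19970703125, 248.52757263183594), (44.22785568237305, 59.839046478271484), 0.9978464841842651) [[0.45062974 0.31371314 0.128     ]] (296, 218, 47, 60)
```

View pics/w1.png

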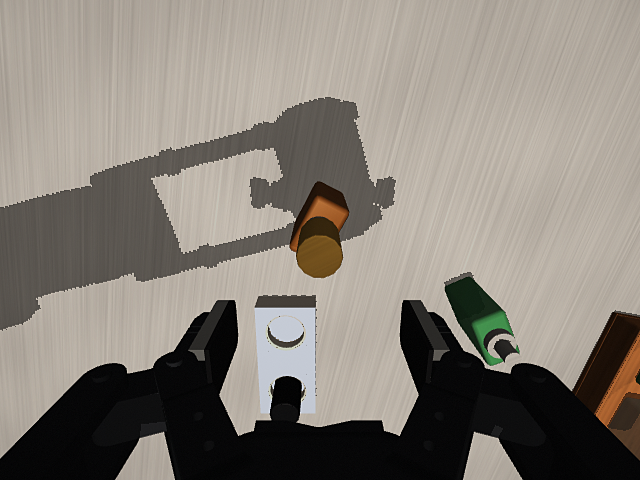

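The wrist view puts the cap top disc at about (319,256), against a predicted (318,257). The grasp position is good, so I descend and close.

Call:
send_path:
  deltas: {"rows": [[0,0,0.4,0,0,0,0.07],[0,0,0.4,0,0,0,0.07],[0,0,0.4,0,0,0,0.07],[0,0,0.352,0,0,0,0.07],[0,0,0,0,0,0,0.05],[0,0,0,0,0,0,0.04],[0,0,0,0,0,0,0.034],[0,0,0,0,0,0,0.02],[0,0,0,0,0,0,0.02],[0,0,0,0,0,0,0.02],[0,0,0,0,0,0,0.02]]}

```text
time_s: 3.72
ee_pos: [0.452, 0.3082, 0.1184]
tcp_rot: [3.139, -0.001, 1.766]
wrist_force: [-0.3, -0.6, 5.3]
width: 0.0285
gripper_force: 59.0
```

```bash
python3 -c "
from h import *
delta([.4513,.308,.117])"
```

```text
tool delta [-0.     -0.0007  0.0014] t 3.725
```

In the tool's units: -0.02 m is -0.32, -0.015 m is -0.24.

Call:
send_path:
  deltas: {"rows": [[0,0,-0.24,0,0,0,0.02],[0,0,-0.32,0,0,0,0.02],[0,0,-0.32,0,0,0,0.02],[0,0,0,0,0,0,0.02]]}

```text
time_s: 4.22
ee_pos: [0.4524, 0.3084, 0.1741]
tcp_rot: [3.137, -0.001, 1.766]
wrist_force: [-0.6, -0.6, -1.2]
width: 0.0284
gripper_force: 59.1
```

```bash
python3 -c "
from h import *
delta([.4426,.1826,.117],1.766)
T=cap('top');c=blob(T[0],(18,60,30),(45,255,255),(140,285,230,345));print(cv2.boundingRect(c))
c=r.capture('side');cv2.imwrite('pics/s2.png',c['frame'][200:,100:500,::-1])"
```

```text
tool delta [-0.1216 -0.0343  0.0568] t 4.225
rotvec [ 0.004 -0.001 -0.   ]
(164, 313, 11, 16)
```

View pics/s2.png

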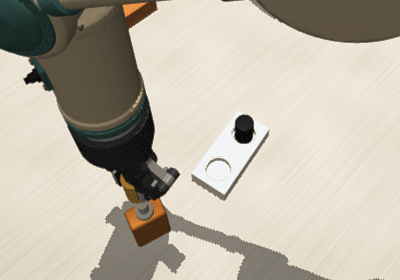

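The flask is still standing with its nozzle bare at about crop (145,205), and the cap is in the gripper. Next I move above the seat.

In the tool's units: -0.03 m is -0.48, 0.02 m is 0.32.

Call:
send_path:
  deltas: {"rows": [[-0.48,-0.1376,0,0,0,0,0.02],[-0.48,-0.1376,0,0,0,0,0.02],[-0.48,-0.1376,0,0,0,0,0.02],[-0.48,-0.1376,0.32,0,0,0,0.02],[0,0,0.32,0,0,0,0.02],[0,0,0,0,0,0,0.02]]}

```text
time_s: 5.08
ee_pos: [0.4389, 0.1826, 0.1301]
tcp_rot: [-3.136, 0.0, 1.765]
wrist_force: [-0.5, 0.5, 0.8]
width: 0.0282
gripper_force: 59.2
```

```bash
python3 - <<'E'
from h import *
delta([.4426,.1826,.047],1.766)
c=r.capture("wrist");cv2.imwrite("pics/w2.png",c["frame"][:,:,::-1]);K,E=c["camera_matrix"],np.array(c["extrinsics"])
p=r.sense()['ee_pos']
for q in([.4426,.1826,.024],p+[0,0,-.035],[p[0],p[1],p[2]+.01]):
    q=K@(E[:3,:3]@q+E[:3,3]);print((q[:2]/q[2]).round(1),q[2].round(3))
E
```

```text
tool delta [-0.0007  0.004   0.0831] t 5.075
rotvec [-0.005  0.    -0.001]
[324.6 247.9] 0.244
[321.4 294.8] 0.175
[321.9 350.2] 0.133
```

View pics/w2.png

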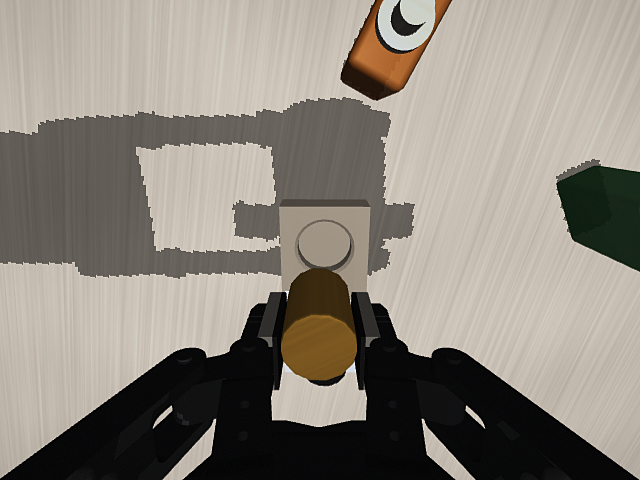

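The seat mouth is at (324.5,247), against a predicted (324.6,248), and the cap hangs straight with its top at (319.5,348). The tool needs a 4 mm correction along its y before lowering.

In the tool's units: 0.02 m is 0.32, 0.004 m is 0.064.

Call:
send_path:
  deltas: {"rows": [[-0.0112,0.064,0.24,0,0,0,0.02],[0,0,0.32,0,0,0,0.02],[0,0,0.24,0,0,0,0.02],[0,0,0,0,0,0,0.02],[0,0,0,0,0,0,0.02]]}

```text
time_s: 5.75
ee_pos: [0.4454, 0.1838, 0.0823]
tcp_rot: [3.141, -0.0, 1.766]
wrist_force: [0.3, 0.6, -0.3]
width: 0.0282
gripper_force: 59.2
```

```bash
python3 -c "
from h import *
delta([.4426,.1826,.047],1.766)"
```

```text
tool delta [-0.0007 -0.0031  0.0353] t 5.75
rotvec [ 0.001 -0.     0.   ]
```

In the tool's units: 0.005 m is 0.08, -0.003 m is -0.048.

Call:
send_path:
  deltas: {"rows": [[-0.0112,-0.048,0.08,0,0,0,0.02],[0,0,0,0,0,0,0.02],[0,0,0,0,0,0,0.02],[0,0,0,0,0,0,0.02]]}

```text
time_s: 6.25
ee_pos: [0.4422, 0.1823, 0.0772]
tcp_rot: [3.141, -0.0, 1.766]
wrist_force: [-0.5, -0.9, -1.4]
width: 0.0285
gripper_force: 59.2
```

```bash
python3 -c "
from h import *
delta([.4426,.1826,.047],1.766)"
```

```text
tool delta [0.0003 0.0004 0.0302] t 6.25
rotvec [ 0.001 -0.    -0.   ]
```

Call:
send_path:
  deltas: {"rows": [[0,0,0.08,0,0,0,0.02],[0,0,0,0,0,0,0.02],[0,0,0,0,0,0,0.02],[0,0,0,0,0,0,0.02]]}

```text
time_s: 6.75
ee_pos: [0.4421, 0.1822, 0.072]
tcp_rot: [3.141, -0.0, 1.766]
wrist_force: [0.2, 0.5, 0.2]
width: 0.0283
gripper_force: 59.2
```

```bash
python3 -c "
from h import *
delta([.4426,.1826,.047],1.766)"
```

```text
tool delta [0.0003 0.0005 0.025 ] t 6.75
rotvec [ 0. -0. -0.]
```

In the tool's units: 0.008 m is 0.128, 0.007 m is 0.112.

Call:
send_path:
  deltas: {"rows": [[0,0,0.128,0,0,0,0.02],[0,0,0.112,0,0,0,0.02],[0,0,0.08,0,0,0,0.02],[0,0,0.032,0,0,0,0.02],[0,0,0,0,0,0,0.02],[0,0,0,0,0,0,0.02]]}

```text
time_s: 7.5
ee_pos: [0.4422, 0.1823, 0.0502]
tcp_rot: [3.141, -0.0, 1.766]
wrist_force: [0.2, -0.5, -0.1]
width: 0.0282
gripper_force: 59.2
```

Call:
send_path:
  deltas: {"rows": [[0,0,0.032,0,0,0,0.02],[0,0,0,0,0,0,0.02],[0,0,0,0,0,0,0.02]]}

```text
time_s: 7.88
ee_pos: [0.442, 0.1822, 0.048]
tcp_rot: [3.142, -0.0, 1.766]
wrist_force: [0.2, 0.0, -0.5]
width: 0.0286
gripper_force: 59.2
```

In the tool's units: 0.001 m is 0.016.

Call:
send_path:
  deltas: {"rows": [[0,0,0.016,0,0,0,0.02],[0,0,0,0,0,0,0.02],[0,0,0,0,0,0,0.02]]}

```text
time_s: 8.25
ee_pos: [0.4422, 0.1823, 0.0474]
tcp_rot: [3.141, -0.0, 1.766]
wrist_force: [-1.0, -0.7, 5.1]
width: 0.0285
gripper_force: 59.8
```

Call:
send_path:
  deltas: {"rows": [[0,0,0.016,0,0,0,0.02],[0,0,0,0,0,0,0.02],[0,0,0,0,0,0,0.02]]}

```text
time_s: 8.62
ee_pos: [0.4422, 0.1823, 0.0474]
tcp_rot: [3.141, -0.0, 1.766]
wrist_force: [-3.0, 0.1, 13.3]
width: 0.0287
gripper_force: 60.8
```

Contact came at z 0.0474, which is exactly the seat floor. I ease off 1 mm, release and retreat.

In the tool's units: -0.04 m is -0.64, -0.02 m is -0.32.

Call:
send_path:
  deltas: {"rows": [[0,0,-0.024,0,0,0,0.02],[0,0,0,0,0,0,0.03],[0,0,0,0,0,0,0.04],[0,0,0,0,0,0,0.055],[0,0,0,0,0,0,0.055],[0,0,-0.32,0,0,0,0.055],[0,0,-0.64,0,0,0,0.055],[0,0,-0.64,0,0,0,0.055],[0,0,-0.64,0,0,0,0.04],[0,0,0,0,0,0,0.04]]}

```text
time_s: 9.88
ee_pos: [0.4442, 0.1828, 0.1906]
tcp_rot: [3.134, -0.0, 1.766]
wrist_force: [0.3, 0.1, -0.3]
width: 0.0405
gripper_force: 0.0
```

```bash
python3 - <<'E'
from h import *
T=cap("top");S=cap("side")
cs=blob(S[0],(18,90,40),(45,255,255),(295,330,350,400));ct=blob(T[0],(18,90,40),(45,255,255),(225,305,270,350))
print(cv2.boundingRect(cs),cv2.boundingRect(ct),tri((T[1],T[2],cen(ct)),(S[1],S[2],cen(cs))))
im=cv2.cvtColor(np.hstack([S[0][200:480,100:500],T[0][200:480,130:530]]),cv2.COLOR_HSV2BGR);cv2.imwrite("pics/s3.png",im)
delta([.485,-.242,.16],np.deg2rad(82))
E
```

```text
(308, 350, 21, 31) (250, 329, 3, 6) (array([0.4443498 , 0.17488569, 0.01909534]), array([0.00483207]))
tool delta [-0.4245 -0.0398  0.0274] t 9.975
rotvec [ 0.    -0.     0.335]
```

View pics/s3.png

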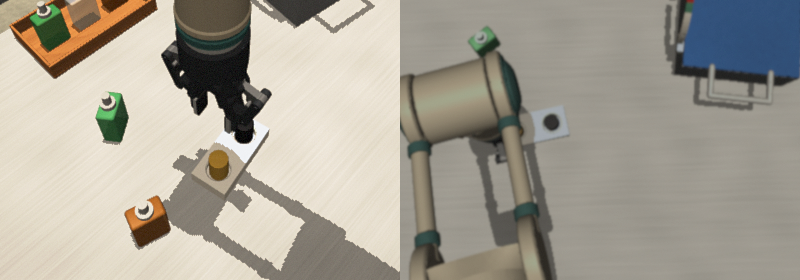

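The brass cap stands upright in the free seat (left half, (218,165)), and both flasks and the black cap are untouched. Bar centre from the lid rectangle is (0.4863, -0.2425) and from bar pixels (0.4868, -0.242), which agree. Now I move to the bar.

In the tool's units: -0.05 m is -0.8, -0.025 m is -0.4, 0.166 rad is 0.0415.

Call:
send_path:
  deltas: {"rows": [[-0.4,-0.0384,0,0,0,0,0.04],[-0.8,-0.0768,0,0,0,0,0.04],[-0.8,-0.0768,0,0,0,0,0.04],[-0.8,-0.0768,0,0,0,0,0.04],[-0.8,-0.0768,0,0,0,0,0.04],[-0.8,-0.0768,0,0,0,0,0.04],[-0.8,-0.0768,0,0,0,0,0.04],[-0.8,-0.0768,0,0,0,0,0.04],[-0.8,-0.0768,0,0,0,0,0.04],[0,0,0,0,0,0.0415,0.04],[0,0,0,0,0,0.0413,0.04]]}

```text
time_s: 11.35
ee_pos: [0.4832, -0.2429, 0.185]
tcp_rot: [-3.137, -0.002, 1.428]
wrist_force: [-0.5, -0.1, -0.9]
width: 0.0399
gripper_force: 0.0
```

Call:
send_path:
  deltas: {"rows": [[0,0,0,0,0,0,0.04],[0,0,0,0,0,0,0.04],[0,0,0,0,0,0,0.04]]}

```text
time_s: 11.72
ee_pos: [0.4842, -0.2423, 0.1871]
tcp_rot: [-3.141, -0.0, 1.436]
wrist_force: [-0.1, -0.4, -1.2]
width: 0.0398
gripper_force: 0.0
```

```bash
python3 - <<'E'
from h import *
delta([.4865,-.242,.107],1.435)
c=r.capture("wrist");cv2.imwrite("pics/w3.png",c["frame"][:,:,::-1]);K,E=c["camera_matrix"],np.array(c["extrinsics"])
for q in([.4865,-.242,.105],[.4865+.0075,-.242+.0545,.105],[.4865-.0075,-.242-.0545,.105]):
    q=K@(E[:3,:3]@q+E[:3,3]);print((q[:2]/q[2]).round(1))
E
```

```text
tool delta [0.0006 0.0022 0.0801] t 11.725
rotvec [-0.001 -0.     0.001]
[322.8 258.7]
[323.5 168.5]
[322.2 336. ]
```

View pics/w3.png

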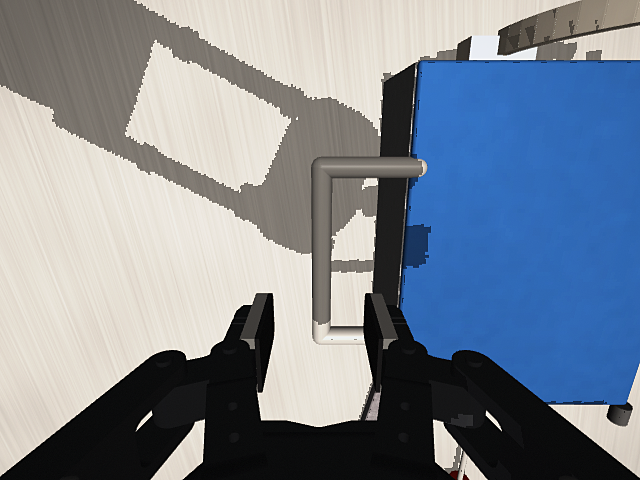

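The bar is seen at x≈321.5, y 165–335, vertical in the image. It agrees with the prediction within 1 mm, and the finger fits in the gap. I descend and grip.

In the tool's units: 0.025 m is 0.4, 0.02 m is 0.32.

Call:
send_path:
  deltas: {"rows": [[0.0096,0.024,0.4,0,0,0,0.04],[0,0,0.4,0,0,0,0.04],[0,0,0.32,0,0,0,0.04],[0,0,0.176,0,0,0,0.04],[0,0,0,0,0,0,0.04],[0,0,0,0,0,0,0.03],[0,0,0,0,0,0,0.02],[0,0,0,0,0,0,0.005],[0,0,0,0,0,0,0.005],[0,0,0,0,0,0,0.005],[0,0,0,0,0,0,0.005]]}

```text
time_s: 13.15
ee_pos: [0.4858, -0.2424, 0.1068]
tcp_rot: [3.142, 0.0, 1.435]
wrist_force: [-2.6, -0.5, 4.6]
width: 0.0095
gripper_force: 58.6
```

```bash
python3 - <<'E'
from h import *
s=r.sense();p=s['ee_pos'];H=np.array([.6993,-.2712,.1]);u=np.array([.9907,-.136,0])
print((H-p)@u)
# bar centre path
def bar(t): return H-u*(.215*np.cos(t)-.005*np.sin(t))+np.array([0,0,.215*np.sin(t)+.005*np.cos(t)])
ts=[0,.1,.2,.3,.4,.5,.6,.7,.8,.85,.9,.95,1,1.05,1.1,1.12]
b=[bar(t) for t in ts]
for t,a,c in zip(ts[1:],b,b[1:]): print(t,"fwd %.4f up %.4f"%((c-a)@u,c[2]-a[2]))
E
```

```text
0.21539500107290957
0.1 fwd 0.0016 up 0.0214
0.2 fwd 0.0037 up 0.0212
0.3 fwd 0.0058 up 0.0207
0.4 fwd 0.0078 up 0.0200
0.5 fwd 0.0098 up 0.0191
0.6 fwd 0.0117 up 0.0181
0.7 fwd 0.0134 up 0.0168
0.8 fwd 0.0150 up 0.0154
0.85 fwd 0.0081 up 0.0071
0.9 fwd 0.0084 up 0.0067
0.95 fwd 0.0087 up 0.0063
1 fwd 0.0090 up 0.0058
1.05 fwd 0.0093 up 0.0054
1.1 fwd 0.0096 up 0.0049
1.12 fwd 0.0039 up 0.0018
```

In the tool's units: -0.0107 m is -0.1712, -0.0106 m is -0.1696.

Call:
send_path:
  deltas: {"rows": [[0,0.0096,-0.1712,0,0,0,0.005],[0,0.016,-0.1712,0,0,0,0.005],[0,0.0256,-0.1696,0,0,0,0.005],[0,0.0336,-0.1696,0,0,0,0.005],[0,0.0432,-0.1664,0,0,0,0.005],[0,0.0496,-0.1648,0,0,0,0.005],[0,0,0,0,0,0,0.005]]}

```text
time_s: 14.02
ee_pos: [0.4963, -0.2438, 0.171]
tcp_rot: [-3.14, 0.0, 1.435]
wrist_force: [-5.8, -2.6, 0.3]
width: 0.0096
gripper_force: 58.6
```

```bash
python3 -c "
from h import *
d=r.sense()['ee_pos']-np.array([.6993,-.2712,.1]);x=-d@[.9907,-.136,0];print(np.hypot(x,d[2]),np.arctan2(d[2],x)-.0233)"
```

```text
0.21677594089924082 0.3102479205364085
```

In the tool's units: -0.01 m is -0.16, -0.0096 m is -0.1536.

Call:
send_path:
  deltas: {"rows": [[0,0.0704,-0.16,0,0,0,0.005],[0,0.0704,-0.16,0,0,0,0.005],[0,0.0784,-0.1536,0,0,0,0.005],[0,0.0784,-0.152,0,0,0,0.005],[0,0.0928,-0.1456,0,0,0,0.005],[0,0.0944,-0.144,0,0,0,0.005],[0,0.1072,-0.1344,0,0,0,0.005],[0,0.1072,-0.1344,0,0,0,0.005],[0,0.12,-0.1232,0,0,0,0.005],[0,0.12,-0.1232,0,0,0,0.005],[0,0,0,0,0,0,0.005],[0,0,0,0,0,0,0.005]]}

```text
time_s: 15.52
ee_pos: [0.5514, -0.2513, 0.2618]
tcp_rot: [-3.135, 0.001, 1.435]
wrist_force: [-13.5, -0.4, 10.8]
width: 0.0097
gripper_force: 59.0
```

```bash
python3 -c "
from h import *
d=r.sense()['ee_pos']-np.array([.6993,-.2712,.1]);x=-d@[.9907,-.136,0];print(np.hypot(x,d[2]),np.arctan2(d[2],x)-.0233)"
```

```text
0.22011861038186487 0.8024517909519713
```

In the tool's units: -0.002 m is -0.032.

Call:
send_path:
  deltas: {"rows": [[0,-0.032,-0.032,0,0,0,0.005],[0,0,0,0,0,0,0.005],[0,0,0,0,0,0,0.005]]}

```text
time_s: 15.9
ee_pos: [0.5518, -0.2513, 0.2623]
tcp_rot: [-3.139, 0.0, 1.435]
wrist_force: [-7.1, -0.9, 4.0]
width: 0.0095
gripper_force: 59.1
```

```bash
python3 - <<'E'
from h import *
d=r.sense()['ee_pos']-np.array([.6993,-.2712,.1]);x=-d@[.9907,-.136,0];print(x,d[2],np.hypot(x,d[2]),np.arctan2(d[2],x)-.0233)
S=cap("side");T=cap("top")
for V,n in((S,"s"),(T,"t")):
    b=blob(V[0],(105,120,30),(125,255,255),(330,40,560,300));print(n,cv2.boundingRect(b),cv2.approxPolyDP(b,5,True)[:,0].tolist())
im=cv2.cvtColor(np.hstack([S[0][30:260,300:560],T[0][130:360,380:640]]),cv2.COLOR_HSV2BGR);cv2.imwrite("pics/s4.png",cv2.resize(im,None,fx=1.5,fy=1.5))
E
```

```text
0.14880813799499443 0.16233936929774592 0.22022246197317666 0.8055589351379528
s (375, 108, 36, 20) [[410, 108], [375, 125]]
t (424, 183, 97, 48) [[426, 222], [459, 220], [495, 230], [505, 194], [520, 192], [428, 183]]
```

View pics/s4.png

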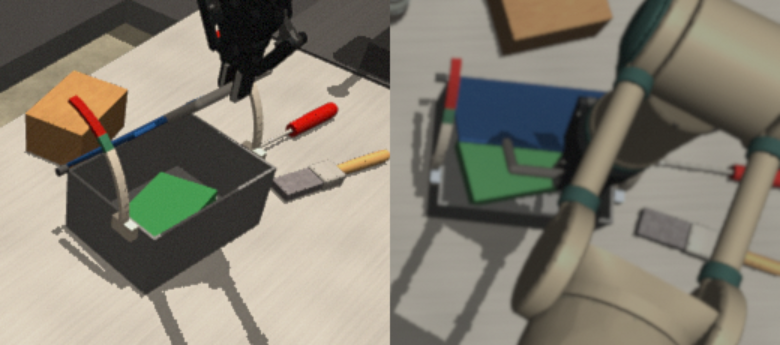

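Lid is held at about 0.80 rad. In the side view it is edge-on and crosses the strip at the low end of the green, crop (105,150). The measured radius is 0.220 m, so I follow that arc past balance.

In the tool's units: 0.0099 m is 0.1584, 0.0096 m is 0.1536.

Call:
send_path:
  deltas: {"rows": [[0,0.1344,-0.1376,0,0,0,0.005],[0,0.1536,-0.12,0,0,0,0.005],[0,0.1584,-0.1088,0,0,0,0.005],[0,0,0,0,0,0,0.005],[0,0,0,0,0,0,0.005]]}

```text
time_s: 16.62
ee_pos: [0.5798, -0.2551, 0.286]
tcp_rot: [-3.141, 0.001, 1.435]
wrist_force: [-6.6, -2.5, 6.0]
width: 0.0097
gripper_force: 59.2
```

```bash
python3 -c "
from h import *
d=r.sense()['ee_pos']-np.array([.6993,-.2712,.1]);x=-d@[.9907,-.136,0];print(x,d[2],np.hypot(x,d[2]),np.arctan2(d[2],x)-.0233)"
```

```text
0.12054799829456458 0.1860047895138461 0.22165198310621212 0.9724644007570544
```

In the tool's units: 0.0111 m is 0.1776, 0.0107 m is 0.1712.

Call:
send_path:
  deltas: {"rows": [[0,0.1568,-0.112,0,0,0,0.005],[0,0.1712,-0.096,0,0,0,0.005],[0,0.1776,-0.0832,0,0,0,0.005],[0,0.0992,-0.0432,0,0,0,0.005],[0,0,0,0,0,0,0.005],[0,0,0,0,0,0,0.005],[0,0,0,0,0,0,0.005]]}

```text
time_s: 17.5
ee_pos: [0.6192, -0.2604, 0.3074]
tcp_rot: [3.137, 0.001, 1.435]
wrist_force: [-3.9, -0.5, 5.5]
width: 0.0094
gripper_force: 61.2
```

```bash
python3 - <<'E'
from h import *
d=r.sense()['ee_pos']-np.array([.6993,-.2712,.1]);x=-d@[.9907,-.136,0];print(x,d[2],np.hypot(x,d[2]),np.arctan2(d[2],x)-.0233)
S=cap("side");T=cap("top")
im=cv2.cvtColor(np.hstack([S[0][30:230,330:530],T[0][150:350,380:580]]),cv2.COLOR_HSV2BGR);cv2.imwrite("pics/s5.png",cv2.resize(im,None,fx=2,fy=2,interpolation=cv2.INTER_CUBIC))
E
```

```text
0.08079397154306091 0.207437548363018 0.22261626694507383 1.1760866792390305
```

View pics/s5.png

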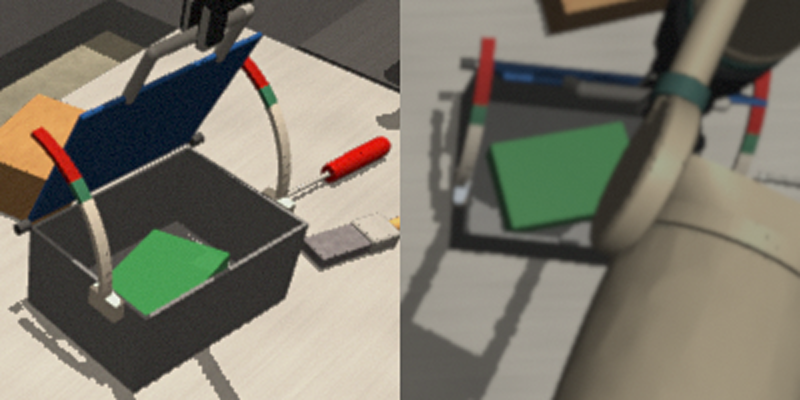

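The lid stands clearly in the red, past balance, with the bar in the fingers (crop (205,20)). Its front corners are at crop (82,112) and (262,35), and I check the angle from them.

```bash
cat >> h.py <<'E'
def ang(K,E,px,side):
    H=np.array([.6993,-.2712,.1]);u=np.array([.9907,-.136,0]);v=np.array([.136,.9907,0])
    o,d=ray(K,E,px);d=d[0];t=(side*.11-(o-H)@v)/(d@v);p=o+t*d-H;x=-p@u
    return np.hypot(x,p[2]),np.arctan2(p[2],x)
E
python3 - <<'E'
from h import *
_,K,E=cap("side")
print(ang(K,E,[371,85.5],1),ang(K,E,[461,47.3],-1),r.sense()['time_s'])
E
```

```text
(np.float64(0.16925581994913633), np.float64(1.1887267959996608)) (np.float64(0.16164315216397002), np.float64(1.1777093522110942)) 17.65
```

The corner rays give 1.18–1.19 rad and the TCP formula gives 1.176, so the angle is confirmed. Now I ease back to about 0.92.

In the tool's units: -0.0105 m is -0.168, -0.0101 m is -0.1616.

Call:
send_path:
  deltas: {"rows": [[0,-0.168,0.0704,0,0,0,0.005],[0,-0.1616,0.0832,0,0,0,0.005],[0,-0.1568,0.0928,0,0,0,0.005],[0,-0.152,0.0976,0,0,0,0.005],[0,-0.1504,0.1056,0,0,0,0.005],[0,0,0,0,0,0,0.005],[0,0,0,0,0,0,0.005],[0,0,0,0,0,0,0.005],[0,0,0,0,0,0,0.005]]}

```text
time_s: 18.77
ee_pos: [0.5697, -0.2537, 0.2778]
tcp_rot: [3.141, 0.0, 1.435]
wrist_force: [-3.7, -1.6, 5.7]
width: 0.0098
gripper_force: 62.8
```

```bash
python3 - <<'E'
from h import *
d=r.sense()['ee_pos']-np.array([.6993,-.2712,.1]);x=-d@[.9907,-.136,0];print(x,d[2],np.hypot(x,d[2]),np.arctan2(d[2],x)-.0233)
S=cap("side")
im=cv2.cvtColor(S[0][30:230,330:530],cv2.COLOR_HSV2BGR);cv2.imwrite("pics/s6.png",cv2.resize(im,None,fx=3,fy=3,interpolation=cv2.INTER_CUBIC))
E
```

```text
0.13078578866407364 0.17780694191213783 0.22072659809961756 0.9133079331235141
```

View pics/s6.png

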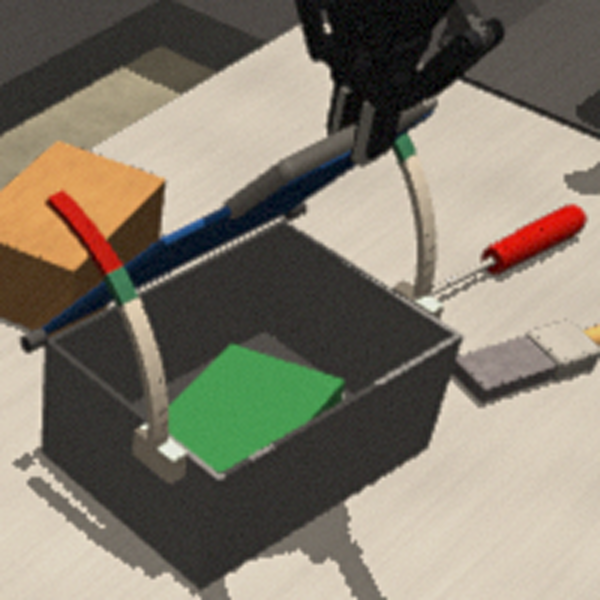

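The lid is low above its edge-on view, held by the bar, with its left front corner at about crop (162,240). I check the angle and that it is at rest.

Call:
send_path:
  deltas: {"rows": [[0,0,0,0,0,0,0.005],[0,0,0,0,0,0,0.005],[0,0,0,0,0,0,0.005],[0,0,0,0,0,0,0.005]]}

```text
time_s: 19.32
ee_pos: [0.5697, -0.2537, 0.2778]
tcp_rot: [3.141, 0.0, 1.435]
wrist_force: [-3.3, -1.3, 6.6]
width: 0.0095
gripper_force: 62.8
```

```bash
python3 - <<'E'
from h import *
_,K,E=cap("side")
print(ang(K,E,[384,109.7],1),ang(K,E,[474,64.5],-1))
d=r.sense()['ee_pos']-np.array([.6993,-.2712,.1]);x=-d@[.9907,-.136,0];print(np.arctan2(d[2],x)-.0233,r.sense()['joint_vel'].round(4))
E
```

```text
(np.float64(0.16302335692070014), np.float64(0.9212295849714875)) (np.float64(0.16448088104864858), np.float64(0.9295076750022165))
0.9133667094454067 [ 0.0005  0.0013  0.0007  0.0019 -0.0016  0.0008]
```

```bash
python3 -c "
from bench import r
print(r.close_job())"
```

```text
the job is handed in; nothing more can be done
None
```

The job is handed in at about 19 s of the 53 s, though the verdict was not shown: the brass cap stands upright in the free seat, the lid went to about 1.18 rad and is now held still at about 0.92 rad (some 5° below balance), and both flasks and the black cap were untouched when last checked, just after the cap was placed.

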